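# Pack seven touch-up bottles into their round tin

## Task

Pack all seven touch-up paint bottles (the squat ones with a narrow black cap) into the round flat tin, so that every one stands upright with its base flat on the tin's floor. They only fit with one in the middle and six round it, so those that already stand in the tin in the way must be moved; set each bottle down gently, tip none over, and leave the tin, the taller dropper bottles and everything else on the bench where they are.

Things in the scene. Friction and masses are not known exactly. Their poses are not given: they have to be found in the camera images.
- tin: round open steel tin, the base of a flat tin, loose on the bench, 0.45 kg: 146 mm across outside (150 over the rolled rim), 141 mm across inside, upright wall 36 mm tall, flat floor 2.5 mm thick. Origin: centre of its underside, z up; its yaw means nothing
- vial1_c (a point): touch-up paint bottle, one of seven alike (only their paint and weight, about 0.07 to 0.12 kg, differ): squat round body 44 mm across and 38 mm tall with a rounded heel, shoulder up to 43 mm, then an upright round black brush cap 17 mm across from 45 to 82 mm above the underside, to be gripped from above. Point: on its axis, half-way up, 41 mm above its underside; z is its axis. It starts standing in the tin at its wall, next to another, and can stay there
- vial2_c (a point): touch-up paint bottle, one of seven alike (only their paint and weight, about 0.07 to 0.12 kg, differ): squat round body 44 mm across and 38 mm tall with a rounded heel, shoulder up to 43 mm, then an upright round black brush cap 17 mm across from 45 to 82 mm above the underside, to be gripped from above. Point: on its axis, half-way up, 41 mm above its underside; z is its axis. It starts standing in the tin, out of place, so that seven would not fit
- vial3_c (a point): touch-up paint bottle, one of seven alike (only their paint and weight, about 0.07 to 0.12 kg, differ): squat round body 44 mm across and 38 mm tall with a rounded heel, shoulder up to 43 mm, then an upright round black brush cap 17 mm across from 45 to 82 mm above the underside, to be gripped from above. Point: on its axis, half-way up, 41 mm above its underside; z is its axis. It starts standing in the tin, out of place, so that seven would not fit
- vial4_c (a point): touch-up paint bottle, one of seven alike (only their paint and weight, about 0.07 to 0.12 kg, differ): squat round body 44 mm across and 38 mm tall with a rounded heel, shoulder up to 43 mm, then an upright round black brush cap 17 mm across from 45 to 82 mm above the underside, to be gripped from above. Point: on its axis, half-way up, 41 mm above its underside; z is its axis. It starts standing in the tin at its wall, next to another, and can stay there
- vial5_c (a point): touch-up paint bottle, one of seven alike (only their paint and weight, about 0.07 to 0.12 kg, differ): squat round body 44 mm across and 38 mm tall with a rounded heel, shoulder up to 43 mm, then an upright round black brush cap 17 mm across from 45 to 82 mm above the underside, to be gripped from above. Point: on its axis, half-way up, 41 mm above its underside; z is its axis. It starts standing on the bench among other things
- vial6_c (a point): touch-up paint bottle, one of seven alike (only their paint and weight, about 0.07 to 0.12 kg, differ): squat round body 44 mm across and 38 mm tall with a rounded heel, shoulder up to 43 mm, then an upright round black brush cap 17 mm across from 45 to 82 mm above the underside, to be gripped from above. Point: on its axis, half-way up, 41 mm above its underside; z is its axis. It starts standing on the bench among other things
- vial7_c (a point): touch-up paint bottle, one of seven alike (only their paint and weight, about 0.07 to 0.12 kg, differ): squat round body 44 mm across and 38 mm tall with a rounded heel, shoulder up to 43 mm, then an upright round black brush cap 17 mm across from 45 to 82 mm above the underside, to be gripped from above. Point: on its axis, half-way up, 41 mm above its underside; z is its axis. It starts standing on the bench among other things
- dropper1_c (a point): dropper bottle of toner, a bystander: slim, 42 mm across, 106 mm tall with a broad cap, much taller than the touch-up bottles. Point: on its axis, half-way up
- dropper2_c (a point): dropper bottle of toner, a bystander: slim, 42 mm across, 110 mm tall with a broad cap, much taller than the touch-up bottles. Point: on its axis, half-way up
- dropper3_c (a point): dropper bottle of toner, a bystander: slim, 42 mm across, 118 mm tall with a broad cap, much taller than the touch-up bottles. Point: on its axis, half-way up
- pint_c (a point): small paint tin, a bystander, 91 mm across, 98 mm tall, standing on the bench. Point: on its axis, half-way up
- tape: roll of masking tape lying flat at the right, a bystander, 96 mm across, 25 mm tall. Origin: centre of its underside
- pen: black marker lying near the front edge, a bystander, 140 mm long along its y axis, 18 mm high. Origin: under its middle

How it is judged:
By the outcome, as a careful person would: the job done as asked, in the order asked, and still so for the second after the job is handed in, with the robot touching nothing.
It also fails if it takes over 72 s, if anything falls off the work surface, if the arm or the gripper's body presses on something with over 40 N, if the wrist force passes 120 N, or if a joint passes its speed limit or range.

## Robot

A 6-joint arm with a two-finger parallel gripper is mounted at the origin on a cart in front of the work surface, level with it; the furniture and walls round the work are solid. World frame = base frame: x ahead of the robot, y to its left, z up, the work surface at z = 0. Lengths are in m, angles in rad, forces in N, time in s.
With the tool pointing down it reaches from about 0.425 to 0.925 m from the base axis. Payload 12.5 kg.
Tool frame: the origin (TCP) lies midway between the tips of the shut fingers; the grasp point (between the pads) lies 19 mm behind it; z points along the fingers, y is the line along which they close (so a half turn about z gives the same grasp; the last joint's range is limited). The gripper opens to 85 mm and grips with 20 to 120 N. Pads are 22 mm wide; open, the fingers measure 114 mm over their backs; the gripper's body (76 mm by 85 mm) begins 54 mm behind the grasp point. The pads swing forward as they close: fully open they stand 13 mm farther back than shut.
Start: joints at [-1.243, 0.491, 1.559, -0, 1.092, -0.106], TCP at [0.263, -0.567, 0.231] pointing down, gripper open.
Joint ranges: [-3.1, 3.1], [-0.84, 2.19], [0.05, 2.79], [-1.13, 4.28], [0.06, 2.93], [-2.69, 2.69]. Speed limits (rad/s): [2.22, 2.22, 2.79, 3.14, 3.14, 3.14].

## Interface

Orientations are given as a unit quaternion [w, x, y, z].
In Python, from bench import ctrl gives the robot as it stands.
- The arm moves only by the tool jog_arm, never from a script. Its argument "moves" is one flat list of numbers, 7 for each row, row after row: the turn, a rotation vector about the tool's x, y, z in rad, then the shift along the tool's x, y, z in m, then the gripper's target within -1 to 1 (fully open at 1, half-way at 0, shut at -1). In form: [wx, wy, wz, x, y, z, claw, wx, wy, wz, x, y, z, claw, ...]. A call has 1 to 20 rows; each row shifts and turns the commanded pose from where the row before left it, along the tool's axes as they then stand; what a row does not reach is not made up. A row lasts 1/10 s, in which the tool goes at most 50 mm and 8.59 degrees, less where a joint would pass 70% of its speed; a pose out of reach is approached as far as the arm can. A call with a gripper value outside its range is refused whole. The fingers move at their own pace and stop on an object; "grip_force" is the grip in N (left out, the last holds). Time passes only in rows, so rows that do not move let the fingers close. It gives the time, the measured TCP pose, the force, the opening and the grip force at its end, in the units of the state.
- ctrl.read_state(): the state, without advancing time (a new reading comes with each control period).
- ctrl.grab_frame(name): name is "scene" or "top" or "wrist"; returns the picture (420x560x3 uint8, blue, green, red); there is no depth.
- ctrl.camera_model(name): a dict with "camera_matrix" (3x3 intrinsics, pixels), "extrinsics" (4x4, takes a point from camera to world coordinates); the wrist camera has in their place "T_tool_cam" (4x4, takes a point from camera to tool coordinates, whose origin is the TCP and whose axes are the flange's). Camera axes: x right, y up, looking along -z (the intrinsics and any distortion apply to the point x, -y, -z); pixel columns grow to the right and rows downward; lengths in m; the calibration is good to about 2 mm. A picture is of the moment at which its call begins: read the wrist's pose just before it. camera_model takes no time and is no camera call.
- ctrl.hand_in(): hands the job in; it is judged then, once.
Trained networks look in the newest picture that a camera, given by its name, has taken for a name from the list of things; names that differ only in an ending like _2 or _b are one class to them, and where a whole thing is asked for, a point or a joint stands for the part that bears it (a point fixed in the world has none). Each returns a list of dicts, best first, with "conf" (0 to 1); they miss things now and then, are a little off and sometimes report something else, mostly with a low value. They report only what shows in the picture. A call takes as long as a camera call.
- ctrl.regions_of(camera, label): "pixels" (420x560 bool, what is visible of it) and "box" ([centre column, centre row, width, height] in pixels, round what is visible of it).
The state is a dict: "clock": time; "qpos": joint angles; "joint_velocities": joint speeds; "tau": joint torques, N m; "ee_pos": TCP position; "orientation": TCP orientation; "contact_force": force on the tool from outside, world axes, zero at the start; "wrist_torque": the same for the moment, N m; "grip_width": finger opening in m; "grip_force": force on a finger pad.
Only numpy, scipy, OpenCV 4.12 (cv2) and the standard library are available. Lean on these libraries where they do the work, as an engineer would, in place of code of your own. Each camera call takes 0.05 s, during which the arm holds its last target. There are 200 camera calls.

## Working session

There is one attempt and no reset: what is moved stays moved. The work goes in short steps, Python scripts to look and compute and a tool call to move; the robot and the scene stay as the last step left them, time stands still between calls to the robot, and variables do not carry over. Pictures are saved under pics/ and viewed, at most 10 in all, crops included, and the job is handed in when it is done.

Besides the shell and the picture viewer there is one more tool, called after "Call:" as a command line: name --argument value ..., lists and objects as JSON in quotes. jog_arm: Moves the arm, as the interface text tells. Its arguments: {"type":"object","properties":{"moves":{"type":"array"},"grip_force":{"type":"number"}},"required":["moves"]}

```bash
ls; mkdir -p pics; python3 - <<'E'
from bench import ctrl
import cv2,numpy as np
s=ctrl.read_state();print({k:np.round(v,3).tolist() for k,v in s.items()})
for n in("scene","top"):
    f=ctrl.grab_frame(n);cv2.imwrite(f"pics/{n}0.png",f)
    m=ctrl.camera_model(n);print(n,np.round(m["camera_matrix"],1).tolist(),np.round(m["extrinsics"],3).tolist(),m.keys())
    for l in("tin","vial1_c","dropper1_c","pint_c","tape","pen"):
        for r in ctrl.regions_of(n,l): print(l,round(r["conf"],2),np.round(r["box"],1).tolist(),int(r["pixels"].sum()))
m=ctrl.camera_model("wrist");print({k:np.round(v,4).tolist() for k,v in m.items()})
E
```

```text
pics
{'clock': 0.0, 'qpos': [-1.243, 0.492, 1.559, 0.0, 1.092, -0.106], 'joint_velocities': [-0.001, 0.001, 0.001, 0.001, 0.001, -0.0], 'tau': [-0.005, -61.845, -26.159, -0.0, 0.004, 0.0], 'ee_pos': [0.263, -0.567, 0.231], 'orientation': [-0.001, 0.977, 0.215, -0.0], 'contact_force': [-0.31, -0.795, 0.866], 'wrist_torque': [0.009, -0.014, -0.001], 'grip_force': 0.0, 'grip_width': 0.085}
scene [[521.9, 0.0, 274.6], [0.0, 521.9, 206.5], [0.0, 0.0, 1.0]] [[-0.571, 0.533, -0.624, -0.554], [-0.82, -0.352, 0.451, 0.733], [0.021, 0.769, 0.638, 1.17], [0.0, 0.0, 0.0, 1.0]] dict_keys(['camera_matrix', 'extrinsics'])
tin 0.9 [222.4, 247.4, 48.0, 37.9] 823
vial1_c 0.67 [215.6, 249.7, 16.0, 21.3] 168
tape 0.58 [378.8, 177.4, 10.2, 16.2] 161
top [[477.4, 0.0, 277.0], [0.0, 477.4, 210.2], [0.0, 0.0, 1.0]] [[-0.023, 0.985, -0.172, 0.265], [-1.0, -0.021, 0.015, -0.054], [0.011, 0.172, 0.985, 1.45], [0.0, 0.0, 0.0, 1.0]] dict_keys(['camera_matrix', 'extrinsics'])
tin 0.8 [195.1, 218.2, 48.3, 52.1] 1019
tin 0.67 [138.0, 228.3, 18.4, 16.6] 179
vial1_c 0.54 [182.5, 226.7, 16.4, 18.4] 237
dropper1_c 0.69 [208.5, 163.0, 18.0, 15.2] 222
pint_c 0.9 [362.2, 221.8, 34.9, 39.1] 963
tape 0.97 [413.8, 205.5, 29.6, 31.6] 395
pen 0.6 [271.4, 261.1, 50.1, 11.1] 265
{'camera_matrix': [[327.7675, 0.0, 278.8536], [0.0, 327.7675, 210.7285], [0.0, 0.0, 1.0]], 'T_tool_cam': [[-0.0003, 0.9648, 0.2629, 0.0666], [1.0, 0.0004, -0.0005, 0.0003], [-0.0005, 0.2629, -0.9648, -0.1415], [0.0, 0.0, 0.0, 1.0]]}
```

```bash
cat > h.py <<'E'
import cv2,numpy as np
from bench import ctrl
from scipy.spatial.transform import Rotation as R
def pose():
    s=ctrl.read_state();q=s["orientation"];T=np.eye(4);T[:3,:3]=R.from_quat([q[1],q[2],q[3],q[0]]).as_matrix();T[:3,3]=s["ee_pos"];return T
def cam(n):
    m=ctrl.camera_model(n)
    return m["camera_matrix"],(pose()@m["T_tool_cam"] if n=="wrist" else m["extrinsics"])
def ray(c,u,v,z):
    K,E=c;d=E[:3,:3]@np.array([(u-K[0,2])/K[0,0],-(v-K[1,2])/K[1,1],-1]);o=E[:3,3]
    return o+d*(z-o[2])/d[2]
def proj(c,p):
    K,E=c;q=E[:3,:3].T@(np.asarray(p)-E[:3,3]);return K[0,0]*q[0]/-q[2]+K[0,2],K[1,2]-K[1,1]*q[1]/-q[2]
E
python3 - <<'E'
from h import *
c=cam("top")
for n,u,v,z in(("tin",195.1,218.2,.036),("vial",182.5,226.7,.04),("dr",208.5,163,.1),("pint",362,222,.098),("tape",414,205.5,.025),("pen",271.4,261,.015),("tin?",138,228.3,.1)):print(n,ray(c,u,v,z).round(3))
f=cv2.imread("pics/top0.png")
cv2.imwrite("pics/top1.png",cv2.resize(f[120:300,100:340],(800,600),interpolation=cv2.INTER_CUBIC))
E
```

```text
tin [0.492 0.17  0.036]
vial [0.467 0.207 0.04 ]
dr [0.644 0.122 0.1  ]
pint [ 0.461 -0.318  0.098]
tape [ 0.519 -0.493  0.025]
pen [ 0.361 -0.056  0.015]
tin? [0.456 0.322 0.1  ]
```

View pics/top1.png

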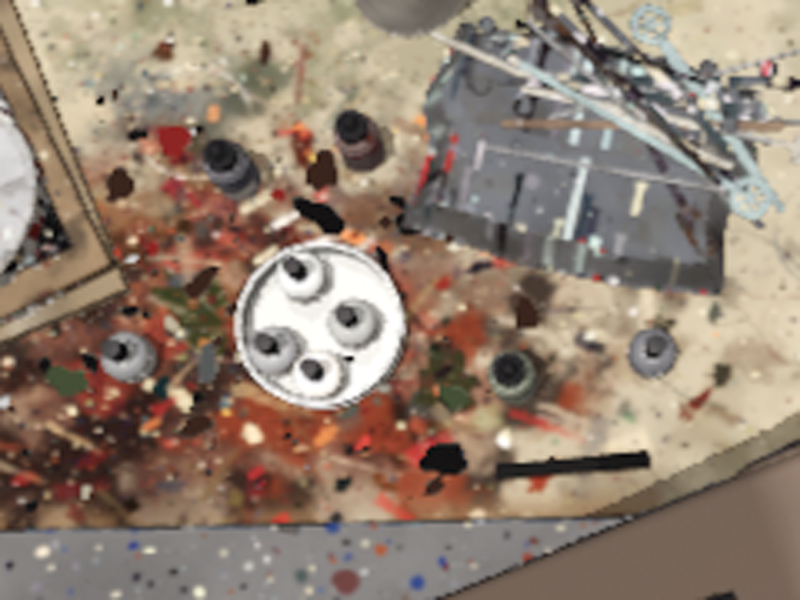

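The crop shows the tin at (320,325) with four bottles, with caps at (295,267), (350,315), (268,343) and (313,370). Bench vials stand at (128,352) and (655,350). The three darker, broad-capped ones at (225,160), (355,130) and (513,375) are droppers. The seventh vial is outside the crop.

```bash
python3 - <<'E'
from h import *
f=cv2.imread("pics/top0.png")
cv2.imwrite("pics/top2.png",cv2.resize(f[90:330,240:560],(800,600),interpolation=cv2.INTER_CUBIC))
E
```

```text
(no output)
```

View pics/top2.png

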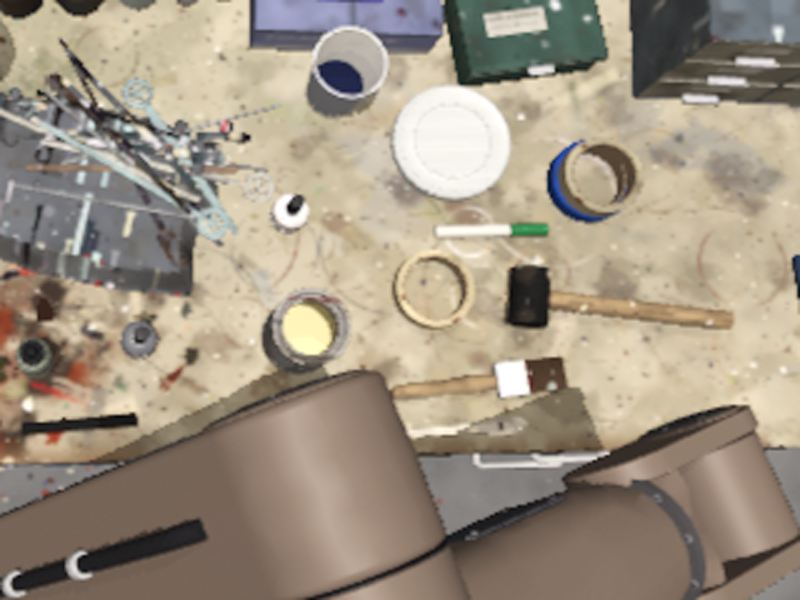

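The white seventh vial is at crop (291,210), full-frame pixel (356,174). I'll move over the right-hand vials and use the wrist camera.

Call:
jog_arm --moves '[0,0,0.144,0,0,0,1,0,0,0.144,0,0,0,1,0,0,0.145,0,0,0,1,0,0,0,0.029,-0.037,0,1,0,0,0,0.029,-0.037,0,1,0,0,0,0.029,-0.037,0,1,0,0,0,0.029,-0.037,0,1,0,0,0,0.029,-0.037,0,1,0,0,0,0.029,-0.037,0,1,0,0,0,0.029,-0.037,0,1,0,0,0,0.029,-0.037,0,1,0,0,0,0.029,-0.037,0,1,0,0,0,0.029,-0.037,0,1,0,0,0,0,0,0,1,0,0,0,0,0,0,1,0,0,0,0,0,0,1]' --grip_force 40

```text
clock: 2.3
ee_pos: [0.552, -0.1975, 0.2313]
orientation: [0.0, 1.0, 0.0, -0.0]
contact_force: [0.9, -0.1, -0.4]
grip_width: 0.0854
grip_force: 0.0
```

```bash
cat > look.py <<'E'
import sys
from h import *
tag=sys.argv[1]
c=cam("wrist");f=ctrl.grab_frame("wrist");cv2.imwrite(f"pics/{tag}.png",f)
np.savez(f"{tag}.npz",K=c[0],E=c[1])
print(pose()[:3].round(4).tolist(),round(ctrl.read_state()["clock"],2))
for l in("vial1_c","dropper1_c","tin","pint_c"):
    for r in ctrl.regions_of("wrist",l):
        u,v,w,h=r["box"];print(l,round(r["conf"],2),np.round(r["box"],1).tolist(),ray(c,u,v,.04)[:2].round(3))
E
python3 look.py w1
```

```text
[[1.0, -0.0005, -0.0001, 0.5518], [-0.0005, -1.0, -0.0002, -0.1979], [-0.0001, 0.0002, -1.0, 0.2313]] 2.35
tin 0.9 [17.3, 231.9, 34.6, 104.5] [0.505 0.082]
pint_c 0.65 [403.3, 271.9, 113.0, 111.9] [ 0.458 -0.336]
```

View pics/w1.png

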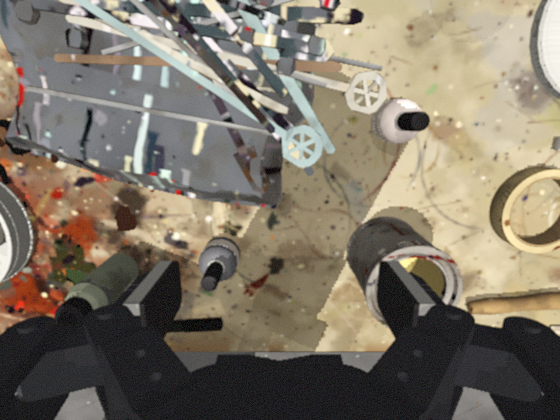

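The wrist picture shows the grey vial (cap top about (212,278)) and the white vial (cap about (415,121)), with a tool ring beside it at upper left. Next I'll fit the cap model to the dark pixels.

```bash
cat >> h.py <<'E'
from scipy.optimize import minimize
def capmask(c,x,y,z0,shape=(420,560),zl=.047,zt=.082,r=.0085,S=4):
    t=np.linspace(0,2*np.pi,40);P=[proj(c,(x+r*np.cos(a),y+r*np.sin(a),z0+z)) for z in(zl,zt) for a in t]
    h=cv2.convexHull(((np.array(P)+.5)*S).astype(np.int32));m=np.zeros((shape[0]*S,shape[1]*S),np.uint8);cv2.fillConvexPoly(m,h,1)
    return cv2.resize(m.astype(np.float32),shape[::-1],interpolation=cv2.INTER_AREA)
def fitcap(f,c,xy,z0,thr=55,rad=.03):
    g=f.max(2).astype(np.float32);d=(g<thr).astype(np.float32)
    best=None
    def cost(p):
        m=capmask(c,p[0],p[1],z0);M=capmask(c,p[0],p[1],z0,r=.0135,zl=.047,zt=.082)
        ring=np.clip(M-m,0,1);return -((m*d).sum()/m.sum()-(ring*d).sum()/ring.sum())
    G=[(cost((xy[0]+a,xy[1]+b)),xy[0]+a,xy[1]+b) for a in np.arange(-.016,.017,.004) for b in np.arange(-.016,.017,.004)]
    b=min(G);o=minimize(cost,b[1:],method="Nelder-Mead",options=dict(initial_simplex=[[b[1],b[2]],[b[1]+.003,b[2]],[b[1],b[2]+.003]],xatol=1e-4))
    return o.x.round(4),round(-o.fun,2)
E
python3 - <<'E'
from h import *
d=np.load("w1.npz");c=(d["K"],d["E"]);f=cv2.imread("pics/w1.png")
for u,v in((212,278),(418,121)):
    p=ray(c,u,v,.082);print(p.round(3),fitcap(f,c,p,0))
ct=cam("top");ft=cv2.imread("pics/top0.png")
for n,u,v,z in(("t_up",295,267,.0025),("t_mid",350,315,.0025),("t_left",268,343,.0025),("t_bot",313,370,.0025),("left",118,350,0),("right",655,342,0)):
    p=ray(ct,100+u*.3,120+v*.3,z+.08);print(n,p.round(3),fitcap(ft,ct,p,z,70))
for u,v in((225,155),(352,122),(512,365)):print("dropper",ray(ct,100+u*.3,120+v*.3,.11).round(3))
E
```

```text
[ 0.472 -0.133  0.082] (array([ 0.4667, -0.1303]), np.float64(0.5))
[ 0.619 -0.317  0.082] (array([ 0.6187, -0.3179]), np.float64(0.77))
t_up [0.538 0.182 0.083] (array([0.5374, 0.1855]), np.float64(0.26))
t_mid [0.495 0.134 0.083] (array([0.4904, 0.131 ]), np.float64(0.14))
t_left [0.472 0.205 0.083] (array([0.4715, 0.206 ]), np.float64(0.2))
t_bot [0.447 0.166 0.083] (array([0.45  , 0.1668]), np.float64(0.18))
left [0.469 0.335 0.08 ] (array([0.4687, 0.3348]), np.float64(0.25))
right [ 0.466 -0.131  0.08 ] (array([ 0.4537, -0.1266]), np.float64(0.13))
dropper [0.633 0.239 0.11 ]
dropper [0.66  0.129 0.11 ]
dropper [ 0.444 -0.007  0.11 ]
```

Call:
jog_arm --moves '[0,0,0,-0.002,-0.041,0,1,0,0,0,-0.002,-0.041,0,1,0,0,0,-0.002,-0.041,0,1,0,0,0,-0.002,-0.041,0,1,0,0,0,-0.002,-0.041,0,1,0,0,0,-0.002,-0.041,0,1,0,0,0,-0.002,-0.041,0,1,0,0,0,-0.002,-0.041,0,1,0,0,0,-0.004,-0.041,0,1,0,0,0,0,0,0,1,0,0,0,0,0,0,1,0,0,0,0,0,0,1]'

```text
clock: 3.75
ee_pos: [0.5323, 0.1711, 0.2313]
orientation: [0.0, 1.0, -0.0, -0.0]
contact_force: [-0.2, 0.2, 0.3]
grip_width: 0.0857
grip_force: 0.0
```

```bash
python3 look.py w2; python3 - <<'E'
from h import *
d=np.load("w2.npz");c=(d["K"],d["E"]);f=cv2.imread("pics/w2.png")
for n,x,y,z in(("up",.537,.184,.0025),("mid",.493,.132,.0025),("left",.472,.205,.0025),("bot",.449,.166,.0025),("benchL",.469,.335,0)):
    print(n,np.round(proj(c,(x,y,z+.082))),fitcap(f,c,(x,y),z))
# tin rim: fit ellipse of tin on region
r=ctrl.regions_of("wrist","tin")
E
```

```text
[[1.0, -0.0006, 0.0, 0.5324], [-0.0006, -1.0, -0.0002, 0.171], [0.0, 0.0002, -1.0, 0.2313]] 3.8
vial1_c 0.93 [242.7, 239.3, 45.4, 53.6] [0.477 0.21 ]
dropper1_c 0.66 [318.4, 46.6, 52.2, 61.9] [0.666 0.134]
tin 0.65 [279.6, 213.4, 138.1, 133.7] [0.505 0.17 ]
up [264. 193.] (array([0.5481, 0.1859]), np.float64(0.29))
mid [320. 239.] (array([0.4983, 0.1418]), np.float64(0.72))
left [243. 260.] (array([0.4823, 0.2097]), np.float64(0.36))
bot [284. 282.] (array([0.4609, 0.1706]), np.float64(0.39))
benchL [108. 262.] (array([0.4769, 0.3354]), np.float64(0.5))
```

View pics/w2.png

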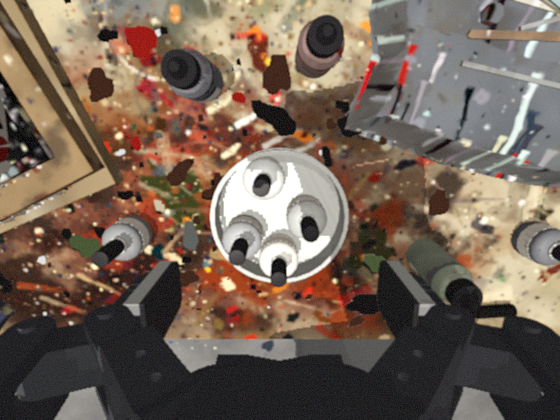

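The tin rim is centred at about (280,213) with the four vials inside. A bench vial stands at left, cap top about (103,254). I'll refine with overlays.

```bash
python3 - <<'E'
from h import *
d=np.load("w2.npz");c=(d["K"],d["E"]);f=cv2.imread("pics/w2.png")
P={}
for n,u,v,z in(("up",261,184,.0025),("mid",310,232,.0025),("left",237,253,.0025),("bot",278,275,.0025),("benchL",103,254,0)):
    p=ray(c,u,v,z+.082)
    for t in (60,85,110): q=fitcap(f,c,p,z,t);print(n,p[:2].round(3),t,q)
    P[n]=(q[0],z)
r=ctrl.regions_of("wrist","tin")[0]
h=cv2.convexHull(np.argwhere(r["pixels"])[:,::-1].astype(np.int32))
def rim(x,y,z=.036,R_=.075):return np.array([proj(c,(x+R_*np.cos(a),y+R_*np.sin(a),z)) for a in np.linspace(0,6.283,90)])
H=cv2.fillConvexPoly(np.zeros((420,560),np.uint8),h,1)
def cost(p):
    m=cv2.fillConvexPoly(np.zeros((1680,2240),np.uint8),((rim(*p)+.5)*4).astype(np.int32),1)
    m=cv2.resize(m.astype(np.float32),(560,420),interpolation=cv2.INTER_AREA);return np.abs(m-H).sum()
o=minimize(cost,(.5,.17),method="Nelder-Mead",options=dict(initial_simplex=[[.5,.17],[.505,.17],[.5,.175]]));print("tin",o.x.round(4),o.fun)
S=5;u0,v0=200,140;g=cv2.resize(f[v0:v0+120+40-10,u0:u0+160],None,fx=5,fy=4*1.0,interpolation=cv2.INTER_CUBIC)
g=cv2.resize(f[v0:v0+150,u0:u0+160],None,fx=4,fy=4,interpolation=cv2.INTER_CUBIC)
tr=lambda q:((q-[u0,v0]+.5)*4).astype(np.int32)
cv2.polylines(g,[tr(rim(*o.x))],True,(255,0,255),1);cv2.polylines(g,[tr(rim(*o.x,.0025,.0705))],True,(255,255,0),1)
for n,(q,z) in P.items():
    for zz,rr,col in((.082,.0085,(0,255,0)),(.045,.0085,(0,255,255)),(.038,.022,(0,0,255))):
        pp=np.array([proj(c,(q[0]+rr*np.cos(a),q[1]+rr*np.sin(a),z+zz)) for a in np.linspace(0,6.283,60)]);cv2.polylines(g,[tr(pp)],True,col,1)
cv2.imwrite("pics/w2o.png",g)
E
```

```text
up [0.545 0.187] 60 (array([0.5486, 0.1862]), np.float64(0.34))
up [0.545 0.187] 85 (array([0.5461, 0.1859]), np.float64(0.44))
up [0.545 0.187] 110 (array([0.5423, 0.187 ]), np.float64(0.71))
mid [0.5   0.142] 60 (array([0.4989, 0.142 ]), np.float64(0.74))
mid [0.5   0.142] 85 (array([0.4992, 0.1416]), np.float64(0.79))
mid [0.5   0.142] 110 (array([0.4994, 0.1416]), np.float64(0.83))
left [0.479 0.21 ] 60 (array([0.4774, 0.2104]), np.float64(0.37))
left [0.479 0.21 ] 85 (array([0.4751, 0.2103]), np.float64(0.64))
left [0.479 0.21 ] 110 (array([0.4741, 0.2109]), np.float64(0.76))
bot [0.456 0.172] 60 (array([0.4554, 0.1703]), np.float64(0.41))
bot [0.456 0.172] 85 (array([0.4524, 0.1712]), np.float64(0.76))
bot [0.456 0.172] 110 (array([0.451 , 0.1712]), np.float64(0.8))
benchL [0.477 0.338] 60 (array([0.4736, 0.3412]), np.float64(0.53))
benchL [0.477 0.338] 85 (array([0.4725, 0.3428]), np.float64(0.83))
benchL [0.477 0.338] 110 (array([0.4721, 0.343 ]), np.float64(0.65))
tin [0.4984 0.1706] 267.8125
```

View pics/w2o.png

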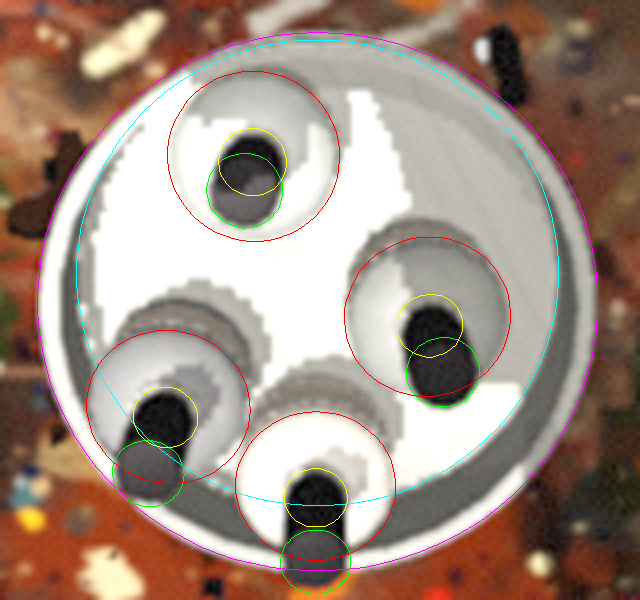

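At threshold 110 all four overlays match the picture. The slots are the centre (.4984,.1706) and ring angles 0, 60, -60 and -120 at r = .0463. The "mid" vial goes to the centre first.

Call:
jog_arm --moves '[0,0,0,-0.017,0.015,0,-0.3,0,0,0,-0.016,0.0144,0.02,-0.3,0,0,0,0,0,0.04,-0.3,0,0,0,0,0,0.04,-0.3,0,0,0,0,0,0,-0.3,0,0,0,0,0,0,-0.3,0,0,0,0,0,0,-0.3]'

```text
clock: 4.8
ee_pos: [0.5001, 0.1428, 0.133]
orientation: [-0.0, 1.0, 0.0, 0.001]
contact_force: [-0.4, -0.6, -0.1]
grip_width: 0.0297
grip_force: 0.0
```

Call:
jog_arm --moves '[0,0,0,0,0.0005,0.03,-0.3,0,0,0,0,0,0.025,-0.3,0,0,0,0,0,0.015,-0.3,0,0,0,0,0,0.005,-0.3,0,0,0,0,0,0,-0.3,0,0,0,0,0,0,-0.5,0,0,0,0,0,0,-0.7,0,0,0,0,0,0,-1,0,0,0,0,0,0,-1,0,0,0,0,0,0,-1]' --grip_force 30

```text
clock: 5.8
ee_pos: [0.4999, 0.1423, 0.0575]
orientation: [-0.0, 1.0, 0.0, 0.001]
contact_force: [-0.8, 0.1, 7.2]
grip_width: 0.0158
grip_force: 29.9
```

Call:
jog_arm --moves '[0,0,0,0,0,-0.006,-1,0,0,0,0,0,-0.006,-1,0,0,0,0,-0.008,0,-1,0,0,0,-0.001,-0.0103,0,-1,0,0,0,0,-0.01,0,-1,0,0,0,0,0,0,-1,0,0,0,0,0,0.005,-1,0,0,0,0,0,0.004,-1,0,0,0,0,0,0.002,-1,0,0,0,0,0,0,-1,0,0,0,0,0,0,-1]'

```text
clock: 6.9
ee_pos: [0.4981, 0.1702, 0.0575]
orientation: [0.0, 1.0, 0.0, -0.0]
contact_force: [-2.7, 0.0, 8.8]
grip_width: 0.0161
grip_force: 30.4
```

Call:
jog_arm --moves '[0,0,0,0,0,0,-0.7,0,0,0,0,0,0,-0.4,0,0,0,0,0,0,-0.3,0,0,0,0,0,-0.015,-0.3,0,0,0,0,0,-0.03,-0.3,0,0,0,0,0,-0.045,-0.3,0,0,0,0.01,0,-0.045,-0.3,0,0,0,0.024,0,-0.04,-0.3,0,0,0,0,0,0,-0.3,0,0,0,0,0,0,-0.3]'

```text
clock: 7.9
ee_pos: [0.5322, 0.1703, 0.2323]
orientation: [-0.0, 1.0, 0.0, 0.0]
contact_force: [-0.1, 0.3, -0.5]
grip_width: 0.0298
grip_force: 0.0
```

```bash
cat > chk.py <<'E'
import sys
from h import *
# usage: chk tag x,y,z0 ...
tag=sys.argv[1];c=cam("wrist");f=ctrl.grab_frame("wrist");cv2.imwrite(f"pics/{tag}.png",f);np.savez(f"{tag}.npz",K=c[0],E=c[1])
print("tcp",pose()[:3,3].round(4),round(ctrl.read_state()["clock"],2))
for a in sys.argv[2:]:
    x,y,z=map(float,a.split(","));q,s=fitcap(f,c,(x,y),z,110);v=q-[.4984,.1706]
    print(a,q,s,"r",np.hypot(*v).round(4),"ang",np.degrees(np.arctan2(v[1],v[0])).round(1))
E
python3 chk.py w3 .5423,.187,.0025 .4984,.1706,.0025 .4741,.2109,.0025 .451,.1712,.0025 .472,.343,0
```

```text
tcp [0.5315 0.1703 0.2313] 7.95
.5423,.187,.0025 [0.5428 0.1867] 0.58 r 0.0472 ang 19.9
.4984,.1706,.0025 [0.4959 0.1693] 0.83 r 0.0028 ang -152.5
.4741,.2109,.0025 [0.4769 0.2095] 0.48 r 0.0444 ang 118.9
.451,.1712,.0025 [0.452  0.1712] 0.81 r 0.0464 ang 179.3
.472,.343,0 [0.4718 0.343 ] 0.65 r 0.1744 ang 98.8
```

```bash
cat > ov.py <<'E'
import sys
from h import *
tag=sys.argv[1];d=np.load(f"{tag}.npz");c=(d["K"],d["E"]);f=cv2.imread(f"pics/{tag}.png")
u0,v0=200,140;g=cv2.resize(f[v0:v0+150,u0:u0+160],None,fx=4,fy=4,interpolation=cv2.INTER_CUBIC)
def ln(x,y,z,r,col):
    pp=np.array([proj(c,(x+r*np.cos(a),y+r*np.sin(a),z)) for a in np.linspace(0,6.283,90)])
    cv2.polylines(g,[((pp-[u0,v0]+.5)*4).astype(np.int32)],True,col,1)
ln(.4984,.1706,.036,.075,(255,0,255));ln(.4984,.1706,.0025,.0705,(255,255,0))
for a in sys.argv[2:]:
    x,y=map(float,a.split(","));ln(x,y,.0845,.0085,(0,255,0));ln(x,y,.0475,.0085,(0,255,255));ln(x,y,.0405,.022,(0,0,255))
cv2.imwrite(f"pics/{tag}o.png",g)
E
python3 ov.py w3 .5428,.1867 .4959,.1693 .4755,.2104 .452,.1712
```

```text
(no output)
```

View pics/w3o.png

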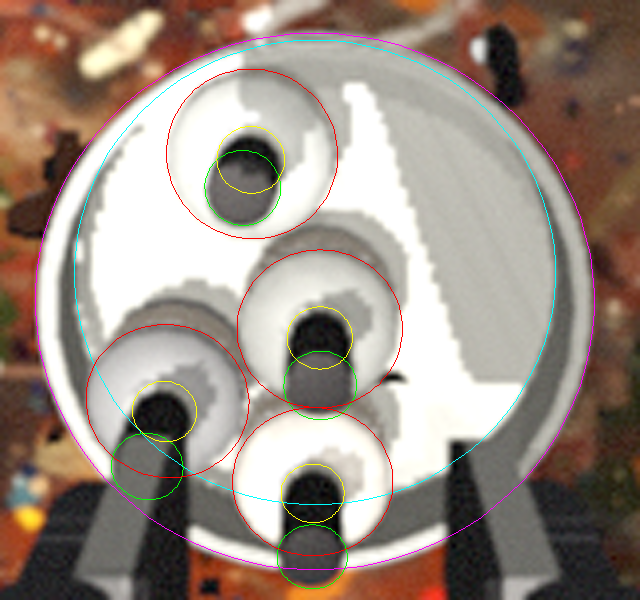

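The placed bottle is 2.5 mm low in x and touches the bottom one, so I'll regrip it and shift it.

Call:
jog_arm --moves '[0,0,0,-0.018,0.001,0.03,-0.3,0,0,0,-0.018,0,0.04,-0.3,0,0,0,0,0,0.035,-0.3,0,0,0,0,0,0.03,-0.3,0,0,0,0,0,0.025,-0.3,0,0,0,0,0,0.014,-0.3,0,0,0,0,0,0,-0.3,0,0,0,0,0,0,-0.6,0,0,0,0,0,0,-1,0,0,0,0,0,0,-1,0,0,0,0,0,0,-1,0,0,0,0,0,-0.004,-1,0,0,0,0.0025,-0.002,0,-1,0,0,0,0,0,0.003,-1,0,0,0,0,0,0,-1,0,0,0,0,0,0,-0.7,0,0,0,0,0,0,-0.3,0,0,0,0,0,-0.02,-0.3,0,0,0,0,0,-0.03,-0.3,0,0,0,0,0,0,-0.3]' --grip_force 25

```text
clock: 9.95
ee_pos: [0.4999, 0.1718, 0.1121]
orientation: [-0.0, 1.0, 0.0, 0.002]
contact_force: [-0.2, -0.0, 0.1]
grip_width: 0.0297
grip_force: 0.0
```

Call:
jog_arm --moves '[0,0,0,0.022,-0.008,0,-0.3,0,0,0,0.0217,-0.0082,0,-0.3,0,0,0,0,0,0,-0.3,0,0,0,0,0,0.03,-0.3,0,0,0,0,0,0.021,-0.3,0,0,0,0,0,0,-0.3,0,0,0,0,0,0,-0.6,0,0,0,0,0,0,-1,0,0,0,0,0,0,-1,0,0,0,0,0,0,-1,0,0,0,0,0,-0.008,-1,0,0,0,0.0015,0.008,0,-1,0,0,0,0.0015,0.0082,0,-1,0,0,0,0,0,0.004,-1,0,0,0,0,0,0.0035,-1,0,0,0,0,0,0,-1,0,0,0,0,0,0,-0.7,0,0,0,0,0,0,-0.3,0,0,0,0,0,-0.025,-0.3,0,0,0,0,0,-0.04,-0.3]'

```text
clock: 11.95
ee_pos: [0.5442, 0.1714, 0.1226]
orientation: [0.0, 1.0, 0.0, -0.002]
contact_force: [0.3, 0.1, 0.6]
grip_width: 0.0294
grip_force: 0.0
```

Call:
jog_arm --moves '[0,0,0,-0.006,0,-0.045,1,0,0,0,-0.006,0,-0.05,1,0,0,0,0,0,-0.015,1,0,0,0,0,0,0,1,0,0,0,0,0,0,1]'

```text
clock: 12.45
ee_pos: [0.5331, 0.1715, 0.2329]
orientation: [0.0, 1.0, 0.0, -0.0]
contact_force: [-0.3, 0.2, -0.9]
grip_width: 0.0853
grip_force: 0.0
```

```bash
python3 chk.py w4 .5447,.1706,.0025 .4984,.1706,.0025 .4745,.2105,.0025 .4515,.1712,.0025 .472,.343,0;
```

```text
tcp [0.5329 0.1715 0.2323] 12.5
.5447,.1706,.0025 [0.5461 0.1713] 0.73 r 0.0477 ang 0.8
.4984,.1706,.0025 [0.4991 0.1709] 0.85 r 0.0008 ang 23.2
.4745,.2105,.0025 [0.4743 0.2108] 0.76 r 0.0469 ang 120.9
.4515,.1712,.0025 [0.4516 0.1712] 0.8 r 0.0468 ang 179.3
.472,.343,0 [0.4719 0.3432] 0.64 r 0.1746 ang 98.7
```

```bash
python3 - <<'E'
from h import *
def tri(ob):
    A=np.zeros((3,3));b=np.zeros(3)
    for c,u,v in ob:
        o=c[1][:3,3];d=ray(c,u,v,0)-o;d/=np.linalg.norm(d);M=np.eye(3)-np.outer(d,d);A+=M;b+=M@o
    return np.linalg.solve(A,b).round(3)
L=lambda t:(lambda d:(d["K"],d["E"]))(np.load(t+".npz"))
T=cam("top")
print("corner",tri([(L("w2"),113,182),(T,137.5,205.5)]))
print("ring",tri([(L("w1"),368,92),(T,343.2,163.2)]))
print("ring2",tri([(L("w1"),302,146),(T,240+213*.4,90+223*.4)]))
E
```

```text
corner [0.536 0.346 0.028]
ring [ 0.644 -0.276  0.069]
ring2 [ 0.597 -0.22   0.066]
```

Call:
jog_arm --moves '[0,0,0,-0.015,-0.043,0,-0.3,0,0,0,-0.015,-0.043,0,-0.3,0,0,0,-0.015,-0.043,0,-0.3,0,0,0,-0.016,-0.0435,0,-0.3,0,0,0,0,0,0.04,-0.3,0,0,0,0,0,0.04,-0.3,0,0,0,0,0,0.03,-0.3,0,0,0,0,0,0,-0.3,0,0,0,0,0,0,-0.3]'

```text
clock: 13.4
ee_pos: [0.4722, 0.3438, 0.1228]
orientation: [0.001, 1.0, 0.0, -0.001]
contact_force: [-0.5, -0.2, -0.1]
grip_width: 0.0301
grip_force: 0.0
```

Call:
jog_arm --moves '[0,0,0,0,0,0.03,-0.3,0,0,0,0,0,0.025,-0.3,0,0,0,0,0,0.012,-0.3,0,0,0,0,0,0,-0.3,0,0,0,0,0,0,-0.6,0,0,0,0,0,0,-1,0,0,0,0,0,0,-1,0,0,0,0,0,0,-1,0,0,0,0,0,-0.01,-1,0,0,0,0,0,-0.03,-1,0,0,0,0,0,-0.04,-1,0,0,0,0,0,-0.04,-1,0,0,0,0,0,0,-1]' --grip_force 30

```text
clock: 14.7
ee_pos: [0.4738, 0.3449, 0.1823]
orientation: [-0.002, 1.0, 0.0, 0.004]
contact_force: [0.6, -0.3, -1.0]
grip_width: 0.0156
grip_force: 29.4
```

Call:
jog_arm --moves '[0,0,0,0.006,0.016,0,-1,0,0,0,0.012,0.03,0,-1,0,0,0,0.0132,0.035,0,-1,0,0,0,0.012,0.032,0,-1,0,0,0,0.007,0.0188,0,-1,0,0,0,0,0,0,-1,0,0,0,0,0,0,-1,0,0,0,0,0,0.02,-1,0,0,0,0,0,0.025,-1,0,0,0,0,0,0,-1,0,0,0,0,0,0,-1]'

```text
clock: 15.8
ee_pos: [0.5222, 0.2128, 0.1314]
orientation: [0.0, 1.0, 0.001, -0.001]
contact_force: [0.9, 0.6, -0.8]
grip_width: 0.0158
grip_force: 29.4
```

Call:
jog_arm --moves '[0,0,0,0,0,0.025,-1,0,0,0,0,0,0.025,-1,0,0,0,0,0,0.01,-1,0,0,0,0,0,0.006,-1,0,0,0,0,0,0.004,-1,0,0,0,0,0,0.002,-1,0,0,0,0,0,0,-1]'

```text
clock: 16.5
ee_pos: [0.523, 0.2123, 0.0603]
orientation: [-0.0, 1.0, 0.0, 0.001]
contact_force: [-0.7, -0.6, -0.9]
grip_width: 0.0156
grip_force: 29.5
```

Call:
jog_arm --moves '[0,0,0,0,0,0.001,-1,0,0,0,0,0,0,-1,0,0,0,0,0,0,-1]'

```text
clock: 16.8
ee_pos: [0.5233, 0.2124, 0.0602]
orientation: [-0.0, 1.0, 0.0, 0.001]
contact_force: [-2.6, -0.9, 13.4]
grip_width: 0.0158
grip_force: 31.0
```

Call:
jog_arm --moves '[0,0,0,0,0,-0.001,-1,0,0,0,0,0,0,-0.7,0,0,0,0,0,0,-0.3,0,0,0,0,0,-0.02,-0.3,0,0,0,0,0,-0.035,-0.3,0,0,0,0,0.01,-0.045,1,0,0,0,0.005,0.02,-0.04,1,0,0,0,0.005,0.0107,-0.034,1,0,0,0,0,0,0,1,0,0,0,0,0,0,1]'

```text
clock: 17.8
ee_pos: [0.5326, 0.1713, 0.2337]
orientation: [-0.0, 1.0, 0.0, 0.0]
contact_force: [-0.6, 0.4, 0.0]
grip_width: 0.0856
grip_force: 0.0
```

```bash
python3 chk.py w5 .5222,.2112,.0025 .5447,.1706,.0025 .4984,.1706,.0025 .4745,.2105,.0025 .4515,.1712,.0025
```

```text
tcp [0.5322 0.1715 0.2327] 17.85
.5222,.2112,.0025 [0.522  0.2111] 0.64 r 0.0469 ang 59.8
.5447,.1706,.0025 [0.5457 0.1713] 0.7 r 0.0473 ang 0.8
.4984,.1706,.0025 [0.4989 0.1712] 0.83 r 0.0008 ang 50.2
.4745,.2105,.0025 [0.4745 0.2106] 0.76 r 0.0466 ang 120.9
.4515,.1712,.0025 [0.4521 0.1716] 0.8 r 0.0463 ang 178.8
```

Call:
jog_arm --moves '[0,0,0,-0.004,0.0432,0,1,0,0,0,-0.004,0.0432,0,1,0,0,0,-0.004,0.0432,0,1,0,0,0,-0.004,0.0432,0,1,0,0,0,-0.004,0.0432,0,1,0,0,0,-0.004,0.0432,0,1,0,0,0,-0.004,0.0432,0,1,0,0,0,0,0,0,1,0,0,0,0,0,0,1]'

```text
clock: 18.75
ee_pos: [0.5043, -0.1312, 0.232]
orientation: [-0.001, 1.0, -0.0, -0.001]
contact_force: [-0.1, 0.8, -0.5]
grip_width: 0.0853
grip_force: 0.0
```

```bash
python3 chk.py w6 .468,-.131,0 .619,-.317,0; python3 - <<'E'
from h import *
d=np.load("w6.npz");c=(d["K"],d["E"]);f=cv2.imread("pics/w6.png")
for t in(70,85):print(fitcap(f,c,(.468,-.131),0,t),fitcap(f,c,(.619,-.317),0,t))
E
```

```text
tcp [ 0.5045 -0.1304  0.2323] 18.8
.468,-.131,0 [ 0.4645 -0.1286] 0.49 r 0.3011 ang -96.5
.619,-.317,0 [ 0.6188 -0.318 ] 0.88 r 0.5032 ang -76.2
(array([ 0.4665, -0.129 ]), np.float64(0.85)) (array([ 0.6188, -0.3175]), np.float64(0.81))
(array([ 0.4662, -0.1287]), np.float64(0.78)) (array([ 0.6188, -0.318 ]), np.float64(0.84))
```

Call:
jog_arm --moves '[0,0,0,-0.02,-0.003,0.01,-0.3,0,0,0,-0.0182,0,0.03,-0.3,0,0,0,0,0,0.035,-0.3,0,0,0,0,0,0.03,-0.3,0,0,0,0,0,0,-0.3,0,0,0,0,0,0.03,-0.3,0,0,0,0,0,0.027,-0.3,0,0,0,0,0,0.0153,-0.3,0,0,0,0,0,0,-0.3,0,0,0,0,0,0,-0.6,0,0,0,0,0,0,-1,0,0,0,0,0,0,-1,0,0,0,0,0,0,-1,0,0,0,0,0,-0.01,-1,0,0,0,0,0,-0.03,-1,0,0,0,0,0,-0.04,-1,0,0,0,0,0,-0.04,-1,0,0,0,0,0,-0.02,-1,0,0,0,0,0,0,-1]'

```text
clock: 20.7
ee_pos: [0.4674, -0.1283, 0.1994]
orientation: [0.001, 1.0, 0.0, 0.003]
contact_force: [-0.9, 0.0, -1.0]
grip_width: 0.0159
grip_force: 29.5
```

Call:
jog_arm --moves '[0,0,0,0,-0.015,0,-1,0,0,0,0.001,-0.035,0,-1,0,0,0,0.002,-0.045,0,-1,0,0,0,0.002,-0.045,0,-1,0,0,0,0.002,-0.045,0,-1,0,0,0,0.0021,-0.045,0,-1,0,0,0,0,-0.0292,0,-1,0,0,0,0,0,0,-1,0,0,0,0,0,0.02,-1,0,0,0,0,0,0.035,-1,0,0,0,0,0,0.01,-1,0,0,0,0,0,0,-1,0,0,0,0,0,0,-1]'

```text
clock: 22.0
ee_pos: [0.4756, 0.1311, 0.1315]
orientation: [0.0, 1.0, 0.0, -0.0]
contact_force: [-0.4, -1.8, 0.1]
grip_width: 0.0159
grip_force: 29.6
```

Call:
jog_arm --moves '[0,0,0,0,0,0.025,-1,0,0,0,0,0,0.025,-1,0,0,0,0,0,0.01,-1,0,0,0,0,0,0.006,-1,0,0,0,0,0,0.003,-1,0,0,0,0,0,0.002,-1,0,0,0,0,0,0.0005,-1,0,0,0,0,0,0,-1,0,0,0,0,0,0,-1]'

```text
clock: 22.9
ee_pos: [0.4757, 0.1313, 0.06]
orientation: [0.0, 1.0, 0.0, 0.0]
contact_force: [0.5, -0.3, -0.9]
grip_width: 0.016
grip_force: 29.6
```

Call:
jog_arm --moves '[0,0,0,0,0,0.001,-1,0,0,0,0,0,0.0005,-1,0,0,0,0,0,0,-1]'

```text
clock: 23.2
ee_pos: [0.476, 0.1313, 0.0595]
orientation: [-0.0, 1.0, 0.0, 0.001]
contact_force: [-2.5, -1.9, 19.3]
grip_width: 0.0158
grip_force: 31.7
```

Call:
jog_arm --moves '[0,0,0,0,0,-0.001,-1,0,0,0,0,0,0,-0.7,0,0,0,0,0,0,-0.3,0,0,0,0,0,-0.02,-0.3,0,0,0,0,0,-0.035,-0.3,0,0,0,0.01,-0.01,-0.045,1,0,0,0,0.025,-0.015,-0.035,1,0,0,0,0.022,-0.0152,-0.038,1,0,0,0,0,0,0,1,0,0,0,0,0,0,1]'

```text
clock: 24.2
ee_pos: [0.5323, 0.1716, 0.2319]
orientation: [0.0, 1.0, 0.001, 0.0]
contact_force: [0.1, 0.5, -0.0]
grip_width: 0.0855
grip_force: 0.0
```

```bash
python3 chk.py w7 .4755,.1303,.0025 .5222,.2112,.0025 .5447,.1706,.0025 .4984,.1706,.0025 .4745,.2105,.0025 .4515,.1712,.0025
```

```text
tcp [0.5316 0.1713 0.231 ] 24.25
.4755,.1303,.0025 [0.4734 0.1313] 0.53 r 0.0466 ang -122.5
.5222,.2112,.0025 [0.522  0.2114] 0.67 r 0.0471 ang 60.0
.5447,.1706,.0025 [0.5453 0.1711] 0.74 r 0.0469 ang 0.6
.4984,.1706,.0025 [0.4995 0.1713] 0.81 r 0.0013 ang 32.5
.4745,.2105,.0025 [0.4741 0.2108] 0.76 r 0.047 ang 121.2
.4515,.1712,.0025 [0.4522 0.1716] 0.8 r 0.0462 ang 178.8
```

Call:
jog_arm --moves '[0,0,0,0.0079,0.0445,0,1,0,0,0,0.0079,0.0445,0,1,0,0,0,0.0079,0.0445,0,1,0,0,0,0.0079,0.0445,0,1,0,0,0,0.0079,0.0445,0,1,0,0,0,0.0079,0.0445,0,1,0,0,0,0.0079,0.0445,0,1,0,0,0,0.0079,0.0445,0,1,0,0,0,0.0079,0.0445,0,1,0,0,0,0.0079,0.0445,0,1,0,0,0,0.008,0.0435,0,1,0,0,0,0,0,0,1,0,0,-0.131,0,0,0,-0.3,0,0,-0.131,0,0,0,-0.3,0,0,-0.131,0,0,0,-0.3,0,0,-0.131,0,0,0,-0.3,0,0,-0.131,0,0,0,-0.3,0,0,-0.131,0,0,0,-0.3,0,0,0,0,0,0.05,-0.3,0,0,0,0,0,0,-0.3]'

```text
clock: 26.25
ee_pos: [0.6168, -0.3149, 0.1754]
orientation: [-0.005, 0.924, 0.383, -0.003]
contact_force: [-0.7, -0.0, -0.2]
grip_width: 0.03
grip_force: 0.0
```

```bash
python3 chk.py w8 .6188,-.317,0; python3 - <<'E'
from h import *
f=cv2.imread("pics/w8.png")
T=pose();print(T.round(4).tolist());print("tool delta",T[:3,:3].T@(np.array([.6188,-.3168,.055])-T[:3,3]))
E
```

```text
tcp [ 0.618  -0.3156  0.1787] 26.3
.6188,-.317,0 [ 0.6195 -0.3193] 0.88 r 0.5046 ang -76.1
[[0.7065, 0.7077, -0.0067, 0.618], [0.7077, -0.7065, 0.0043, -0.3156], [-0.0017, -0.0078, -1.0, 0.1787], [0.0, 0.0, 0.0, 1.0]]
tool delta [-5.65629941e-05  2.31756392e-03  1.23667074e-01]
```

View pics/w8.png

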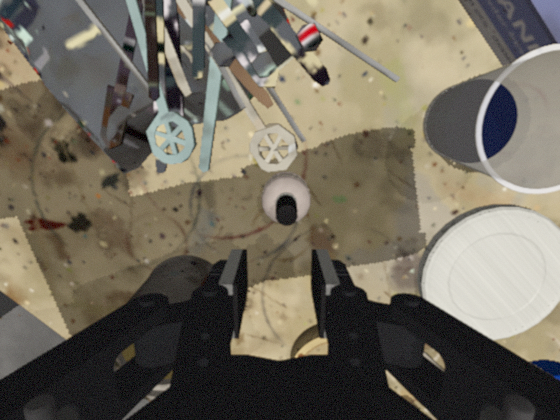

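The cap at (286,205) lines up between the fingers, and the ring tool at (272,147) lies ahead, clear of both. Next I descend.

Call:
jog_arm --moves '[0,0,0,0,0.0005,0.035,-0.3,0,0,0,0,0,0.035,-0.3,0,0,0,0,0,0.03,-0.3,0,0,0,0,0,0.018,-0.3,0,0,0,0,0,0.008,-0.3,0,0,0,0,0,0,-0.3,0,0,0,0,0,0,-0.6,0,0,0,0,0,0,-1,0,0,0,0,0,0,-1,0,0,0,0,0,0,-1,0,0,0,0,0,-0.01,-1,0,0,0,0,0,-0.03,-1,0,0,0,0,0,-0.045,-1,0,0,0,0,0,-0.045,-1,0,0,0,0,0,-0.02,-1,0,0,0,0,0,0,-1,0,0,0,0,0,0,-1]'

```text
clock: 28.0
ee_pos: [0.6199, -0.3171, 0.2061]
orientation: [-0.0, 0.924, 0.383, -0.0]
contact_force: [0.6, 0.5, -1.5]
grip_width: 0.0159
grip_force: 29.4
```

Call:
jog_arm --moves '[0,0,0.131,0,0,0,-1,0,0,0.131,0,0,0,-1,0,0,0.131,0,0,0,-1,0,0,0.131,0,0,0,-1,0,0,0.131,0,0,0,-1,0,0,0.131,0,0,0,-1,0,0,0,-0.005,-0.02,0,-1,0,0,0,-0.009,-0.042,0,-1,0,0,0,-0.009,-0.042,0,-1,0,0,0,-0.009,-0.042,0,-1,0,0,0,-0.009,-0.042,0,-1,0,0,0,-0.009,-0.042,0,-1,0,0,0,-0.009,-0.042,0,-1,0,0,0,-0.009,-0.042,0,-1,0,0,0,-0.009,-0.042,0,-1,0,0,0,-0.009,-0.042,0,-1,0,0,0,-0.009,-0.04,0,-1,0,0,0,-0.002,-0.0105,0,-1,0,0,0,0,0,0,-1,0,0,0,0,0,0,-1]'

```text
clock: 30.0
ee_pos: [0.5228, 0.1304, 0.2053]
orientation: [0.0, 1.0, 0.0, -0.001]
contact_force: [-0.8, 0.1, -1.6]
grip_width: 0.0157
grip_force: 29.5
```

Call:
jog_arm --moves '[0,0,0,0,-0.0008,0.03,-1,0,0,0,0,0,0.035,-1,0,0,0,0,0,0.01,-1,0,0,0,0,0,0,-1,0,0,0,0,0,0,-1,0,0,0,0,0,0.025,-1,0,0,0,0,0,0.025,-1,0,0,0,0,0,0.01,-1,0,0,0,0,0,0.006,-1,0,0,0,0,0,0.003,-1,0,0,0,0,0,0,-1,0,0,0,0,0,0,-1]'

```text
clock: 31.2
ee_pos: [0.5233, 0.132, 0.0629]
orientation: [-0.0, 1.0, 0.0, 0.001]
contact_force: [-0.9, -0.6, -1.1]
grip_width: 0.0157
grip_force: 29.5
```

Call:
jog_arm --moves '[0,0,0,0,0,0.002,-1,0,0,0,0,0,0.001,-1,0,0,0,0,0,0,-1,0,0,0,0,0,0,-1]'

```text
clock: 31.6
ee_pos: [0.5234, 0.1321, 0.0602]
orientation: [-0.0, 1.0, 0.0, 0.001]
contact_force: [-1.3, 1.6, 9.5]
grip_width: 0.016
grip_force: 30.7
```

Contact with the floor at z .060, as for the others. I release it and look.

Call:
jog_arm --moves '[0,0,0,0,0,-0.0005,-1,0,0,0,0,0,0,-0.7,0,0,0,0,0,0,-0.3,0,0,0,0,0,-0.02,-0.3,0,0,0,0,0,-0.035,-0.3,0,0,0,0,-0.01,-0.045,1,0,0,0,0.005,-0.015,-0.035,1,0,0,0,0.005,-0.015,-0.037,1,0,0,0,0,0,0,1,0,0,0,0,0,0,1,0,0,0,0,0,0,1]'

```text
clock: 32.7
ee_pos: [0.5322, 0.1716, 0.2304]
orientation: [0.0, 1.0, 0.0, -0.001]
contact_force: [-0.4, -0.1, 0.1]
grip_width: 0.0856
grip_force: 0.0
```

```bash
python3 chk.py w9 .5222,.1306,.0025 .4755,.1303,.0025 .5222,.2112,.0025 .5447,.1706,.0025 .4984,.1706,.0025 .4745,.2105,.0025 .4515,.1712,.0025; python3 ov.py w9 .5222,.1306 .475,.131 .522,.2114 .5455,.1711 .4993,.1713 .4741,.2108 .4522,.1716
```

```text
tcp [0.5322 0.1715 0.2302] 32.75
.5222,.1306,.0025 [0.5219 0.1325] 0.81 r 0.0448 ang -58.3
.4755,.1303,.0025 [0.4734 0.1315] 0.53 r 0.0464 ang -122.6
.5222,.2112,.0025 [0.5216 0.2115] 0.64 r 0.047 ang 60.4
.5447,.1706,.0025 [0.5453 0.1715] 0.72 r 0.0469 ang 1.1
.4984,.1706,.0025 [0.4987 0.1715] 0.81 r 0.0009 ang 71.6
.4745,.2105,.0025 [0.4741 0.2108] 0.76 r 0.047 ang 121.2
.4515,.1712,.0025 [0.4519 0.1715] 0.78 r 0.0465 ang 178.9
```

View pics/w9o.png

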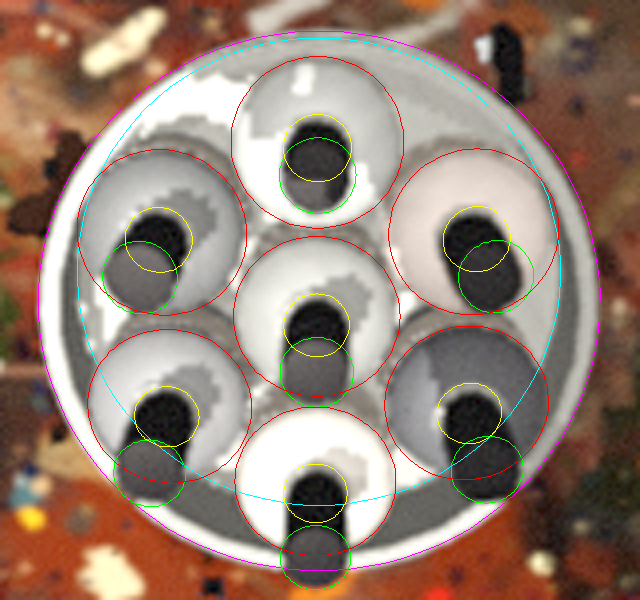

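All seven stand upright in a hexagon that matches the model overlays, and the tin hasn't moved. The gripper is clear, so I'm handing in.

```bash
python3 -c "
from bench import ctrl
print(ctrl.hand_in())"
```

```text
the job is handed in; nothing more can be done
None
```

I packed all seven paint bottles upright in the tin, one in the middle and six around it, and handed the job in at about 33 s of the 72 s allowed; the last wrist picture showed the tin in place, and nothing else on the bench was touched as far as I could see.

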